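Lock the inspection frame and hold the magnifier over the part

TASK

First turn the turnbutton on the inspection fixture until it lies square across the closed window frame, so that the frame is secured. Then pick up the rectangular hand magnifier by its handle, carry it over the toolbox without knocking it, and hold it level about 20 mm above the frame, centred over the window and with its long side lined up with the window's long side, never letting it touch the fixture; leave the other things on the bench where they are. Finish while still holding the magnifier steady there: do not put it down or let go.

Things in the scene. Friction and masses are not known exactly. Their poses are not given: they have to be found in the camera images.
- fixture: Fixed inspection fixture: aluminium base 150 x 150 x 18 mm, origin at centre of its underside, z up. Centred on it a closed dark steel frame 120 (x) by 84 (y) mm, z 18 to 28 mm, with a window 72 (x) by 44 (y) mm over a steel part. Hinge blocks at the frame's +y edge reach z = 30 mm; the turnbutton's pivot is at x 0, y -60 mm.
- window (a point): Centre of the window, in the plane of the frame's top face, 28 mm above the bench; axes as the fixture's (x along the window's long side, z up).
- turnbutton (a joint): Turnbutton angle about its vertical pivot. 0: nose along the fixture's +x, beside the frame (open). Grows counterclockwise seen from above to a stop at 1.571, nose along the fixture's +y, square across the frame (secured). Starts at 0.1 to 0.5. Turns stiffly (0.04 N m), stays where it is left.
- turnbutton_fin (a point): Top of the turnbutton's brass thumb fin, on the pivot axis, 62.5 mm above the bench; x along fin and nose, turning with them. Fin: upright plate 30 mm long, 10 thick, z 36.5 to 62.5 mm, centred on the pivot; pinch it across its thickness from above. Below it a flat bar 14 mm wide, 8 thick, reaches 33 mm from the pivot on the nose side, 15 mm on the other.
- frame (a joint): Hinge of the window frame: 0 is closed and flat (as it starts), grows as its -y edge lifts. Its own weight keeps it shut.
- magnifier: Rectangular hand magnifier lying flat on the bench, 0.15 to 0.31 kg. Origin at the lens centre, on the underside; x along its length, away from the handle; z up. Black lens frame 84 (x) by 56 (y) by 12 mm with glass; short neck; black straight handle 20 mm wide, 26 mm tall, from x = -50 to -160 mm, underside flush with the lens frame's.
- magnifier_grip (a point): Point in the magnifier's handle near the balance point of the whole, at x = -75 mm of the magnifier, on its middle line and 13 mm above its underside; axes as the magnifier's. Grip the handle across its 20 mm width here, from above.
- toolbox: Open wooden toolbox 200 mm (x) by 90 mm (y) by 50 mm tall, fixed, with pins and tool handles standing in it up to 95 mm above the bench; origin at the centre of its underside. It stands between the fixture and the magnifier, which may be on either side.
- washer: Bystander: loose steel washer, 44 mm across, 5 mm thick, beyond the fixture; origin at the centre of its underside.
- bushing: Bystander: loose copper bushing, 34 mm across, 26 mm tall, beside the magnifier's handle; origin at the centre of its underside.
- micrometer: Bystander: loose micrometer lying flat, about 120 mm long, 14 mm thick, beyond the magnifier's lens; origin at the middle of its bow, at bench level.
- wax_block: Bystander: loose pale block 85 x 45 x 22 mm, beyond the toolbox; origin at the centre of its underside.
- brass_disc: Bystander: loose brass disc, 48 mm across, 8 mm thick, nearer the robot than the toolbox; origin at the centre of its underside.
Not all that is in view belongs to the job. What is meant by the magnifier is not blue, and is the smaller of those in its own colour. There is more than one size of the fixture; the one meant has the size given above.

How it is judged:
By the outcome, as a careful person would: the job done as asked, in the order asked, and still so for the second after the job is handed in, while the arm keeps its last pose, push and grip.
It also fails if it takes over 64 s, if anything falls off the work surface, if the arm or the gripper's body presses on something with over 40 N, if the wrist force passes 120 N, or if a joint passes its speed limit or range.

ROBOT

A 6-joint arm with a two-finger parallel gripper is mounted at the origin on the work surface. World frame = base frame: x ahead of the robot, y to its left, z up, the work surface at z = 0. Lengths are in m, angles in rad, forces in N, time in s.
With the tool pointing down it reaches from about 0.325 to 0.775 m from the base axis. Payload 5.5 kg.
Tool frame: the origin (TCP) lies on the centre line of the jaws, within the pads' length; the fingertips stand 17 mm ahead of it and the grasp point (between the pads) lies 2 mm behind it; z points along the fingers, y is the direction in which the jaws open and shut (so a half turn about z gives the same grasp; the last joint's range is limited). The gripper opens to 88 mm and grips with 3 to 60 N. Pads are 20 mm wide; open, the fingers measure 115 mm over their backs; the gripper's body (75 mm by 178 mm) begins 61 mm behind the grasp point.
Start: joints at [-1.26, 0.091, 1.231, -0, 1.82, -0.057], TCP at [0.216, -0.56, 0.24] pointing down, gripper open.
Joint ranges: [-2.87, 2.87], [-0.86, 2.18], [0.17, 2.46], [-1.51, 4.65], [0.06, 2.69], [-2.65, 2.65]. Speed limits (rad/s): [2.57, 2.57, 3.01, 3.14, 3.14, 3.14].

INTERFACE

Orientations are given as a unit quaternion [w, x, y, z].
In Python, from rig import arm gives the robot as it stands.
- The arm moves only by the shell command python3 -m inch 'ROWS' [FORCE]. ROWS is a JSON object of lists of equal length, an entry for each row: "translation": the shift along the tool's x, y, z in mm, a list of three; "twist": the turn, a rotation vector about the tool's x, y, z in rad, a list of three; "claw": the closure in counts, from 0 (fully open) to 255 (shut). A call has 1 to 12 rows; each row is the pose to reach, as a shift and turn from the pose commanded when the call began, along the tool's axes at that moment; what a row does not reach only later rows make up. A row lasts 1/8 s, in which the tool goes at most 62.5 mm and 10.7 degrees, less where a joint would pass 70% of its speed; a pose out of reach is approached as far as the arm can. A call with a gripper value outside its range is refused whole. The fingers move at their own pace and stop on an object; FORCE is the grip in N (left out, the last holds). Time passes only in rows, so rows that repeat a pose let the fingers close. It gives the time, the measured TCP pose, the force and the opening at its end, in the units of the state.
- arm.read_state(): the state, without advancing time (a new reading comes with each control period).
- arm.snapshot(name): name is "side" or "top" or "wrist"; returns a dict with "color" (384x512x3 uint8, red, green, blue), "fx", "fy", "cx", "cy" (pixels), "dist" ([k1, k2, p1, p2, k3] as OpenCV has them; the pictures are not rectified), "R" (3x3) and "t" (3): a world point X has camera coordinates R X + t; the wrist camera has in their place "mount" (4x4, takes a point from camera to tool coordinates, whose origin is the TCP and whose axes are the flange's). Camera axes: x right, y down, z forward; pixel columns grow to the right and rows downward; lengths in m; the calibration is good to about 2 mm. A picture is of the moment at which its call begins: read the wrist's pose just before it. There is no depth.
- arm.job_done(): hands the job in, once; it reports no verdict.
The state is a dict: "time_s": time; "qpos": joint angles; "qvel": joint speeds; "joint_torque": joint torques, N m; "tcp_pos": TCP position; "tcp_rot": TCP orientation; "force": force on the tool from outside, world axes, zero at the start; "wrist_torque": the same for the moment, N m; "finger_gap": opening from 0.0 (shut) to 1.0 (fully open).
Only numpy, scipy, OpenCV 4.12 (cv2) and the standard library are available. Lean on these libraries where they do the work, as an engineer would, in place of code of your own. Each camera call takes 0.05 s, during which the arm holds its last target. There are 200 camera calls.

## Working session

There is one attempt and no reset: what is moved stays moved. The work goes in short steps, Python scripts to look and compute and a shell command to move; the robot and the scene stay as the last step left them, time stands still between calls to the robot, and variables do not carry over. Pictures are saved under pics/ and viewed, about 8 in all and at most 12, crops included, and the job is handed in when it is done.

```bash
ls; mkdir -p pics; cat > h.py <<'E'
import numpy as np, cv2, json
from scipy.spatial.transform import Rotation as Ro
from rig import arm
def snap(n):
    s=arm.read_state(); d=arm.snapshot(n)
    d['K']=np.array([[d['fx'],0,d['cx']],[0,d['fy'],d['cy']],[0,0,1]]); d['D']=np.array(d['dist'],float)
    if 'mount' in d and d.get('R') is None:
        T=np.eye(4);q=s['tcp_rot'];T[:3,:3]=Ro.from_quat([q[1],q[2],q[3],q[0]]).as_matrix();T[:3,3]=s['tcp_pos']
        C=T@np.array(d['mount']);W=np.linalg.inv(C);d['R']=W[:3,:3];d['t']=W[:3,3]
    d['R']=np.array(d['R']);d['t']=np.array(d['t'])
    return d
def save(d,f,box=None,s=1):
    im=d['color'][:,:,::-1]
    if box: im=im[box[1]:box[3],box[0]:box[2]]
    cv2.imwrite('pics/'+f,cv2.resize(im,None,fx=s,fy=s,interpolation=cv2.INTER_CUBIC))
def ray(d,px,z):
    p=cv2.undistortPoints(np.array(px,float).reshape(-1,1,2),d['K'],d['D']).reshape(-1,2)
    o=-d['R'].T@d['t'];out=[]
    for a in p:
        v=d['R'].T@np.array([a[0],a[1],1]);out.append(o+v*(z-o[2])/v[2])
    return np.array(out)
def proj(d,X):
    return cv2.projectPoints(np.array(X,float).reshape(-1,3),cv2.Rodrigues(d['R'])[0],d['t'],d['K'],d['D'])[0].reshape(-1,2)
E
python3 - <<'E'
from h import *
import pickle
for n in ('top','side'):
    d=snap(n); pickle.dump(d,open(n+'.pkl','wb')); save(d,n+'0.png',s=1.5); print(n,-d['R'].T@d['t'],d['R'].round(2).tolist())
s=arm.read_state();print(s['tcp_pos'],s['tcp_rot'],s['finger_gap'],s['time_s'])
E
```

```text
pics
top [ 3.54929754e-01 -2.76718354e-04  1.32947892e+00] [[0.03, -1.0, -0.0], [-0.99, -0.03, -0.1], [0.1, 0.0, -0.99]]
side [ 0.42930688 -0.79883117  0.61547023] [[1.0, -0.08, 0.0], [-0.04, -0.56, -0.83], [0.07, 0.82, -0.56]]
[ 0.21566321 -0.55965515  0.23861266] [-8.74317771e-04  9.83134622e-01  1.82881207e-01 -1.19231047e-04] 0.9983568252371735 0.1
```

View pics/top0.png

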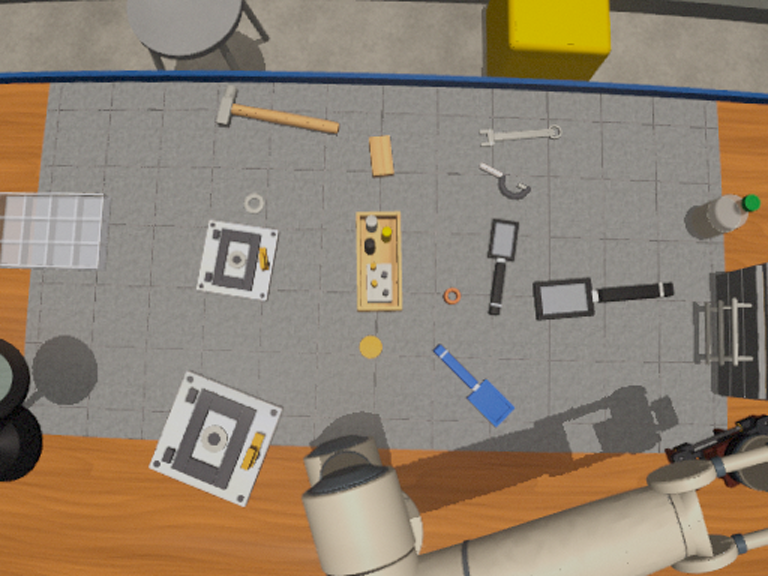

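View pics/side0.png

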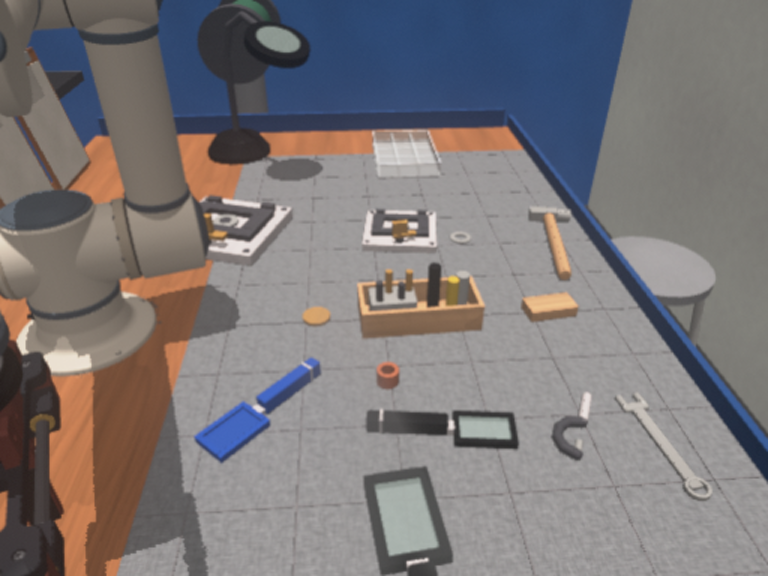

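Candidates in the top view (1.5x pixels):
- **Magnifiers:** small black (500,265), large black (600,298), blue (475,385). I choose the small black one.
- **Fixtures:** (238,260) and a larger one at (218,438). I expect the first to be the 150 mm one and will check its size.

```bash
python3 - <<'E'
from h import *
import pickle
d=pickle.load(open('top.pkl','rb'))
A=np.array
c=ray(d,A([(209,220),(279,229),(269,300),(197,291)])/1.5,0.018);print('fix',c.round(3).tolist(),c.mean(0).round(4),[np.linalg.norm(c[i]-c[i-1]).round(3) for i in range(4)])
c=ray(d,A([(190,372),(283,408),(244,505),(150,466)])/1.5,0.018);print('big',[np.linalg.norm(c[i]-c[i-1]).round(3) for i in range(4)])
c=ray(d,A([(491,220),(519,221),(515,262),(488,260)])/1.5,0.012);print('lens',c.round(3).tolist(),c.mean(0).round(4),[np.linalg.norm(c[i]-c[i-1]).round(3) for i in range(4)])
c=ray(d,A([(494,313)])/1.5,0.026);print('end',c)
c=ray(d,A([(357,212),(400,211),(402,310),(358,311)])/1.5,0.05);print('box',c.round(3).tolist())
c=ray(d,A([(265,259)])/1.5,0.06);print('fin',c)
a=cv2.resize(d['color'][140:205,125:190,::-1],(390,390),interpolation=cv2.INTER_CUBIC)
b=cv2.resize(d['color'][140:215,310:375,::-1],(390,450),interpolation=cv2.INTER_CUBIC)
im=np.zeros((450,790,3),np.uint8);im[:390,:390]=a;im[:,400:790]=b;cv2.imwrite('pics/crop1.png',im)
E
```

```text
fix [[0.631, 0.356, 0.018], [0.615, 0.207, 0.018], [0.466, 0.221, 0.018], [0.481, 0.372, 0.018]] [0.5484 0.2891 0.018 ] [np.float64(0.151), np.float64(0.149), np.float64(0.149), np.float64(0.152)]
big [np.float64(0.208), np.float64(0.205), np.float64(0.211), np.float64(0.209)]
lens [[0.648, -0.235, 0.012], [0.648, -0.294, 0.012], [0.561, -0.286, 0.012], [0.563, -0.229, 0.012]] [ 0.605  -0.2611  0.012 ] [np.float64(0.085), np.float64(0.059), np.float64(0.088), np.float64(0.057)]
end [[ 0.45201708 -0.2401813   0.026     ]]
box [[0.648, 0.045, 0.05], [0.653, -0.042, 0.05], [0.451, -0.051, 0.05], [0.447, 0.037, 0.05]]
fin [[0.54507821 0.22592674 0.06      ]]
```

View pics/crop1.png

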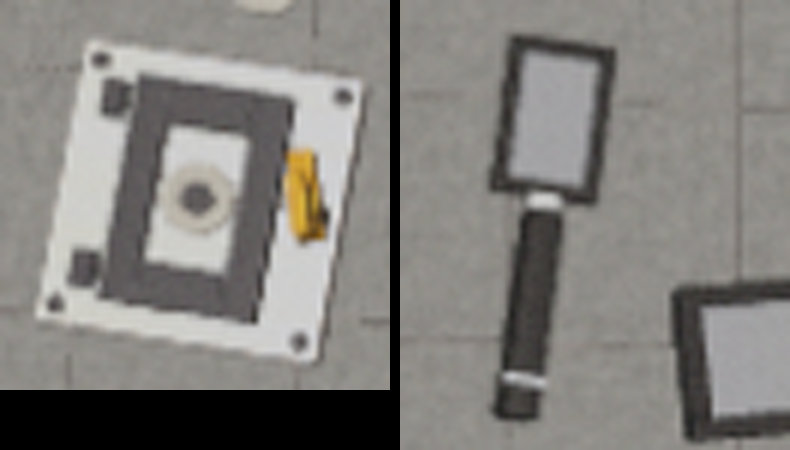

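Choice confirmed: the small fixture measures 150 mm against 208 mm for the big one, and the small black magnifier's lens measures about 86 x 58 mm. In the crop, the hinges are on the left, so fixture +y is close to world +y. The nose points up and slightly left, at about 0.35 rad. Next I move above the pivot.

```bash
python3 -m inch '{"translation":[[590,-620,0],[590,-620,0],[590,-620,0],[590,-620,0],[590,-620,0],[590,-620,0],[590,-620,0],[590,-620,0],[590,-620,0],[590,-620,0],[590,-620,0],[590,-620,0]],"twist":[[0,0,0.12],[0,0,0.12],[0,0,0.12],[0,0,0.12],[0,0,0.12],[0,0,0.12],[0,0,0.12],[0,0,0.12],[0,0,0.12],[0,0,0.12],[0,0,0.12],[0,0,0.12]],"claw":[0,0,0,0,0,0,0,0,0,0,0,0]}' 20
cat >> h.py <<'E'
def to(p,head):
    """rows' numbers (mm, rad) from measured pose to tool-down pose p with tool-x heading head"""
    s=arm.read_state();q=s['tcp_rot'];R=Ro.from_quat([q[1],q[2],q[3],q[0]])
    G=Ro.from_matrix(np.array([[np.cos(head),np.sin(head),0],[np.sin(head),-np.cos(head),0],[0,0,-1]]))
    m=R.as_matrix();print('at',np.round(s['tcp_pos'],4),'head',round(np.arctan2(m[1,0],m[0,0]),4),'t',s['time_s'],'F',np.round(s['force'],1),'gap',round(s['finger_gap'],3))
    print('translation',(R.inv().apply(np.array(p)-s['tcp_pos'])*1000).round(1),'twist',(R.inv()*G).as_rotvec().round(4))
E
python3 - <<'E'
from h import *
to([.5422,.2294,.2],0.25); print(np.array(arm.snapshot('wrist')['mount']).round(3).tolist())
E
```

```text
time_s: 1.6
tcp_pos: [0.5031, 0.1351, 0.2393]
tcp_rot: [0.0, 0.992, 0.124, -0.0]
force: [0.7, -1.1, 0.1]
finger_gap: 1.0
at [0.5031 0.1351 0.2393] head 0.2481 t 1.6 F [ 0.7 -1.1  0.1] gap 1.0
translation [ 61.  -81.8  39.3] twist [ 0.0003  0.0002 -0.0019]
[[0.0, -0.966, -0.259, 0.07], [1.0, -0.0, 0.001, 0.0], [-0.001, -0.259, 0.966, -0.145], [0.0, 0.0, 0.0, 1.0]]
```

```bash
python3 -m inch '{"translation":[[60,-80,40],[60,-80,40],[60,-80,40],[60,-80,40]],"twist":[[0,0,0],[0,0,0],[0,0,0],[0,0,0]],"claw":[0,0,0,0]}'
python3 - <<'E'
from h import *
import pickle
d=snap('wrist'); pickle.dump(d,open('w1.pkl','wb')); save(d,'w1.png',s=1.5)
to([.5422,.2294,.2],0.25)
E
```

```text
time_s: 2.15
tcp_pos: [0.5412, 0.2248, 0.1996]
tcp_rot: [0.0, 0.992, 0.124, -0.0]
force: [0.0, -0.5, -0.2]
finger_gap: 0.999
at [0.5414 0.2244 0.2004] head 0.2471 t 2.2 F [-1.1 -0.2  0.1] gap 1.003
translation [ 2.  -4.6  0.4] twist [ 0.0003 -0.0007 -0.0029]
```

View pics/w1.png

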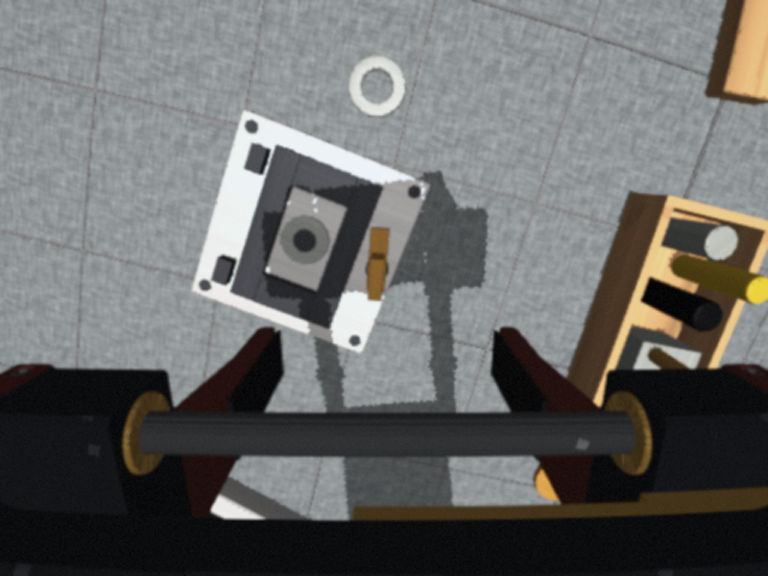

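```bash
cat >> h.py <<'E'
def fixfit(d,px):
    """least squares x,y,yaw of fixture from pixels of 4 base-top corners (+x+y,+x-y,-x-y,-x+y)"""
    from scipy.optimize import least_squares
    def pts(p,L):
        c,s=np.cos(p[2]),np.sin(p[2]);L=np.array(L,float);return np.c_[p[0]+c*L[:,0]-s*L[:,1],p[1]+s*L[:,0]+c*L[:,1],L[:,2]]
    L=[(.075,.075,.018),(.075,-.075,.018),(-.075,-.075,.018),(-.075,.075,.018)]
    r=least_squares(lambda p:(proj(d,pts(p,L))-px).ravel(),[.548,.289,-.1]);return r.x,r.fun.round(1),pts
E
python3 - <<'E'
from h import *
import pickle
d=pickle.load(open('w1.pkl','rb'));t=pickle.load(open('top.pkl','rb'))
px=np.array([(245,111),(427,186),(360,352),(193,290)])/1.5
p,f,pts=fixfit(d,px);print(p,f)
p2,f2,_=fixfit(t,np.array([(209,220),(279,229),(269,300),(197,291)])/1.5);print(p2,f2)
piv=pts(p,[(0,-.06,.0625)])[0];print('pivot',piv)
box=(225,130,285,215);s=9
im=cv2.resize(d['color'][box[1]:box[3],box[0]:box[2],::-1],None,fx=s,fy=s,interpolation=cv2.INTER_CUBIC).copy()
for a,col in ((.2,(0,255,0)),(.35,(255,0,0)),(.5,(0,0,255))):
    L=[(np.cos(a)*u-np.sin(a)*v,-.06+np.sin(a)*u+np.cos(a)*v,.0625) for u,v in ((.015,.005),(.015,-.005),(-.015,-.005),(-.015,.005))]
    q=((proj(d,pts(p,L))-box[:2]+.5)*s).astype(int)
    cv2.polylines(im,[q],True,col,1)
L=[(w*.036,v*.022,.028) for w,v in ((1,1),(1,-1),(-1,-1),(-1,1))]
cv2.imwrite('pics/c2.png',im)
E
```

```text
[ 0.54736866  0.29122697 -0.13056032] [-1.5 -1.6  2.8 -0.6  0.7  2.  -2.2  1.2]
[ 0.5483525   0.2890969  -0.10075339] [-0.1  0.1  0.1 -0.1 -0.3  0.1  0.3 -0.1]
pivot [0.53955728 0.23173762 0.0625    ]
```

View pics/c2.png

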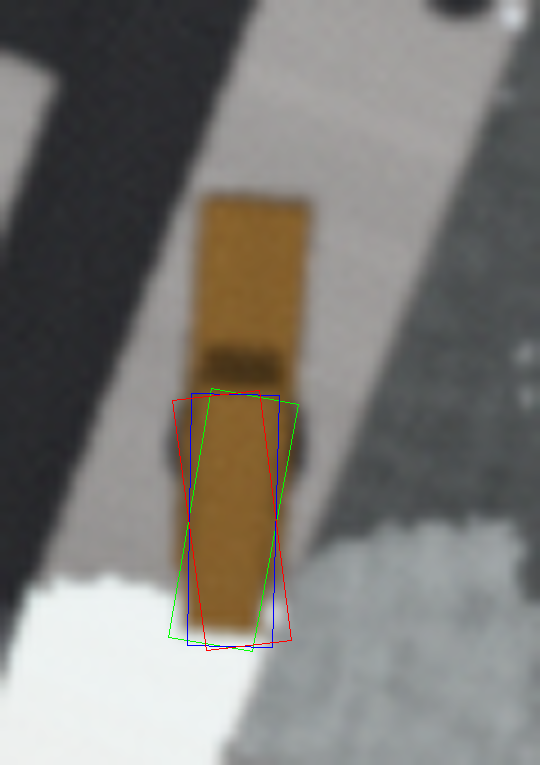

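```bash
python3 - <<'E'
from h import *
import pickle
d=pickle.load(open('w1.pkl','rb'))
g=lambda P,z:ray(d,np.array(P,float)/9-.5+[225,130],z)
e=g([(203,198),(192,385),(310,202),(297,400)],.0365);print('bar edges',[np.arctan2(*(e[i]-e[i+1])[1::-1]).round(3) for i in (0,2)], np.linalg.norm(e[0]-e[2]))
f=g([(236,396),(222,627)],.0625);print('fin',f,f.mean(0),np.linalg.norm(f[0]-f[1]),np.arctan2(*(f[0]-f[1])[1::-1]))
n=g([(256,200)],.0365);print('nose',n)
# all base edges by corner refine
gray=cv2.cvtColor(d['color'],cv2.COLOR_RGB2GRAY)
c=cv2.cornerSubPix(gray,np.float32([(245,111),(427,186),(360,352),(193,290)]).reshape(-1,1,2)/1.5,(5,5),(-1,-1),(3,30,.01)).reshape(-1,2);print(c*1.5)
w=ray(d,np.array([(297,186),(347,209),(317,292),(267,271)])/1.5,.028);print('win',w.mean(0),[np.linalg.norm(w[i]-w[i-1]).round(4) for i in range(4)],np.arctan2(*(w[0]-w[3])[1::-1]),np.arctan2(*(w[1]-w[2])[1::-1]))
to(list(f.mean(0)[:2])+[.1],np.arctan2(*(f[0]-f[1])[1::-1]))
E
```

```text
bar edges [np.float64(0.18), np.float64(0.183)] 0.01308615130169076
fin [[0.55406102 0.23488654 0.0625    ]
 [0.52698444 0.22990383 0.0625    ]] [0.54052273 0.23239518 0.0625    ] 0.027531234569576398 0.18198649713611906
nose [[0.57321705 0.2376997  0.0365    ]]
[[243.45474  109.421295]
 [422.28433  185.83446 ]
 [358.61835  347.16757 ]
 [193.       290.      ]]
win [0.54914413 0.28885474 0.028     ] [np.float64(0.0695), np.float64(0.0403), np.float64(0.0689), np.float64(0.0418)] -0.1473977985272776 -0.1245778345928628
at [0.5414 0.2244 0.2004] head 0.2471 t 2.2 F [-1.1 -0.2  0.1] gap 1.003
translation [  1.1  -8.  100.4] twist [ 0.0003 -0.0007  0.0651]
```

```bash
python3 -m inch '{"translation":[[1,-7,0],[1,-7,40],[1,-7,80],[1,-7,110],[1,-7,130],[1,-7,141],[1,-7,141],[1,-7,141],[1,-7,141],[1,-7,141],[1,-7,141],[1,-7,141]],"twist":[[0,0,0.065],[0,0,0.065],[0,0,0.065],[0,0,0.065],[0,0,0.065],[0,0,0.065],[0,0,0.065],[0,0,0.065],[0,0,0.065],[0,0,0.065],[0,0,0.065],[0,0,0.065]],"claw":[0,0,0,0,0,0,0,120,255,255,255,255]}' 15
python3 -m inch '{"translation":[[0,0,0],[0,0,0],[0,0,0],[0,0,0]],"twist":[[0,0,0],[0,0,0],[0,0,0],[0,0,0]],"claw":[255,255,255,255]}'
python3 - <<'E'
from h import *
to([.541,.2315,.058],0.182); print(arm.read_state()['wrist_torque'])
E
```

```text
time_s: 3.7
tcp_pos: [0.5406, 0.2323, 0.0587]
tcp_rot: [-0.0, 0.996, 0.091, 0.0]
force: [-0.5, 0.6, 0.0]
finger_gap: 0.468
time_s: 4.2
tcp_pos: [0.5405, 0.2326, 0.0586]
tcp_rot: [-0.0, 0.996, 0.091, -0.0]
force: [-1.0, 1.6, -0.1]
finger_gap: 0.113
at [0.5405 0.2326 0.0586] head 0.1829 t 4.2 F [-1.   1.6 -0.1] gap 0.113
translation [0.3 1.2 0.6] twist [-0.0006  0.      0.0009]
[ 0.31925968  0.0970894  -0.01577891]
```

```bash
python3 -m inch '{"translation":[[0,0,0],[0,0,0],[0,0,0],[0,0,0],[0,0,0],[0,0,0],[0,0,0],[0,0,0],[0,0,0],[0,0,0],[0,0,0]],"twist":[[0,0,-0.12],[0,0,-0.25],[0,0,-0.4],[0,0,-0.55],[0,0,-0.7],[0,0,-0.85],[0,0,-1.0],[0,0,-1.1],[0,0,-1.18],[0,0,-1.2],[0,0,-1.2]],"claw":[255,255,255,255,255,255,255,255,255,255,255]}'
python3 - <<'E'
from h import *
to([.541,.2315,.058],1.46); print(arm.read_state()['wrist_torque'])
E
```

```text
time_s: 5.58
tcp_pos: [0.5406, 0.2325, 0.0586]
tcp_rot: [-0.0, 0.771, 0.637, 0.0]
force: [-0.7, 2.0, -0.1]
finger_gap: 0.11
at [0.5406 0.2325 0.0586] head 1.382 t 5.575 F [-0.7  2.  -0.1] gap 0.11
translation [-1.   0.6  0.6] twist [-0.     -0.0004 -0.078 ]
[ 0.33719944 -0.03488975  0.07306147]
```

Small steps towards the stop, watching the torque.

```bash
T='from h import *; s=arm.read_state(); print(s["wrist_torque"]); to([.541,.2315,.058],1.46)'
python3 -m inch '{"translation":[[0,0,0],[0,0,0]],"twist":[[0,0,-0.04],[0,0,-0.04]],"claw":[255,255]}'; python3 -c "$T"
python3 -m inch '{"translation":[[0,0,0],[0,0,0]],"twist":[[0,0,-0.04],[0,0,-0.04]],"claw":[255,255]}'; python3 -c "$T"
python3 -m inch '{"translation":[[0,0,0],[0,0,0]],"twist":[[0,0,-0.03],[0,0,-0.03]],"claw":[255,255]}'; python3 -c "$T"
```

```text
time_s: 5.82
tcp_pos: [0.5406, 0.2326, 0.0586]
tcp_rot: [-0.0, 0.758, 0.653, 0.0]
force: [0.2, 2.2, -1.1]
finger_gap: 0.112
[ 0.41293798 -0.0309174   0.00521679]
at [0.5406 0.2326 0.0586] head 1.4218 t 5.825 F [ 0.2  2.2 -1.1] gap 0.112
translation [-1.   0.5  0.6] twist [-0.0001 -0.0005 -0.0382]
time_s: 6.08
tcp_pos: [0.5406, 0.2326, 0.0586]
tcp_rot: [-0.0, 0.745, 0.667, 0.0]
force: [-0.6, 3.3, 0.6]
finger_gap: 0.115
[ 0.51170716 -0.09852206 -0.3091081 ]
at [0.5406 0.2326 0.0586] head 1.4612 t 6.075 F [-0.6  3.3  0.6] gap 0.115
translation [-1.   0.5  0.6] twist [-0.0001 -0.0005  0.0012]
time_s: 6.32
tcp_pos: [0.5406, 0.2325, 0.0587]
tcp_rot: [-0.0, 0.734, 0.679, 0.0]
force: [-1.1, 3.5, -0.6]
finger_gap: 0.121
[ 0.61315331 -0.01998075 -0.34166261]
at [0.5406 0.2325 0.0587] head 1.4926 t 6.325 F [-1.1  3.5 -0.6] gap 0.121
translation [-0.9  0.5  0.7] twist [-0.0001 -0.0004  0.0326]
```

Torque jumped and the fin began slipping in the pads at a heading of about 1.46, so the stop is reached. Release, rise and check.

```bash
python3 -m inch '{"translation":[[0,0,0],[0,0,0],[0,0,0],[0,0,0],[0,0,-50],[0,0,-100],[0,0,-150],[0,0,-170],[0,0,-170],[0,0,-170]],"twist":[[0,0,0.03],[0,0,0.03],[0,0,0.03],[0,0,0.03],[0,0,0.03],[0,0,0.03],[0,0,0.03],[0,0,0.03],[0,0,0.03],[0,0,0.03]],"claw":[255,0,0,0,0,0,0,0,0,0]}'
python3 - <<'E'
from h import *
import pickle
d=snap('wrist'); pickle.dump(d,open('w2.pkl','wb')); save(d,'w2.png',s=1.5)
E
```

```text
time_s: 7.58
tcp_pos: [0.54, 0.232, 0.2256]
tcp_rot: [-0.001, 0.744, 0.668, -0.002]
force: [0.3, -1.1, 0.3]
finger_gap: 0.998
```

View pics/w2.png

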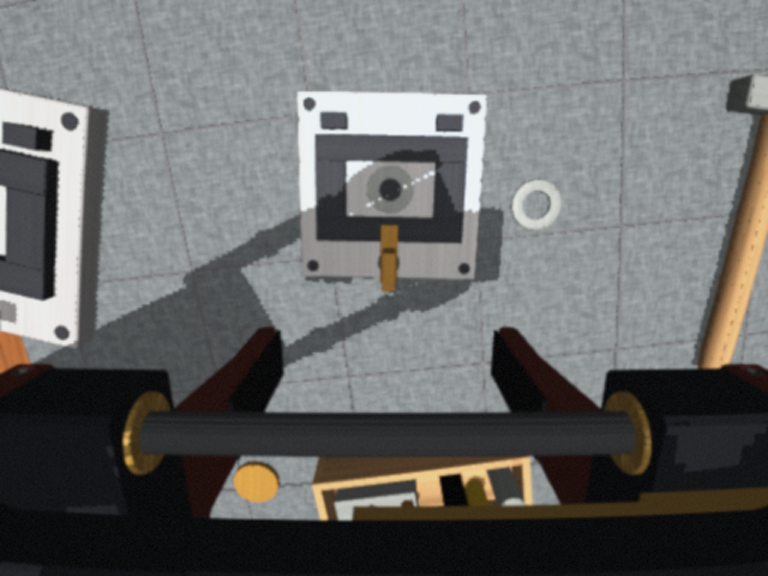

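The nose now crosses the frame: bar from (389,292) to (389,226), window centred near (391,189). Next I fit the fixture pose and the bar angle.

```bash
python3 - <<'E'
from h import *
import pickle
from scipy.optimize import least_squares
d=pickle.load(open('w2.pkl','rb'));t=pickle.load(open('top.pkl','rb'))
sg=[(1,1),(1,-1),(-1,-1),(-1,1)]
L=np.array([(a*.075,b*.075,.018) for a,b in sg]+[(a*.06,b*.042,.028) for a,b in sg]+[(a*.036,b*.022,.028) for a,b in sg])
px=np.array([(487,96),(478,280),(304,280),(298,92),(467,137),(465,242),(318,241),(316,136),(436,162),(433,218),(347,216),(347,160)])/1.5
def W(p):
    c,s=np.cos(p[2]),np.sin(p[2]);return np.c_[p[0]+c*L[:,0]-s*L[:,1],p[1]+s*L[:,0]+c*L[:,1],L[:,2]]
r=least_squares(lambda p:(proj(d,W(p))-px).ravel(),[.548,.289,-.1],loss='huber');print(r.x,(proj(d,W(r.x))-px).round(1).tolist())
w=ray(d,px[8:],.028);print('win',w.mean(0))
b=ray(d,np.array([(381,227),(398,227),(381,246),(398,246)])/1.5,.0365);print('bar heading',np.arctan2(*((b[0]-b[2])+(b[1]-b[3]))[1::-1]),'width',np.linalg.norm(b[0]-b[1]))
f=ray(d,np.array([(389,251),(389,290)])/1.5,.0625);print('fin',f,f.mean(0),np.arctan2(*(f[0]-f[1])[1::-1]))
x=(300,80);s=4.5
im=cv2.resize(d['color'][55:200,190:335,::-1],None,fx=s,fy=s,interpolation=cv2.INTER_CUBIC)[:,:790].copy()
for k,col in ((0,(0,255,0)),(4,(0,0,255)),(8,(255,0,255))):
    cv2.polylines(im,[((proj(d,W(r.x))[k:k+4]-[190,55]+.5)*s).astype(int)],True,col,1)
cv2.imwrite('pics/c3.png',im[:600])
to([.55,-.19,.25],-.1)
E
```

```text
[ 0.54955873  0.29062314 -0.11611832] [[0.8, -1.6], [-0.8, -0.4], [0.0, -1.4], [-0.9, -0.0], [1.6, -0.6], [-0.8, 0.8], [0.1, 0.7], [-0.8, -0.8], [1.0, 0.2], [1.7, 0.3], [-0.1, 1.2], [-0.6, 1.0]]
win [0.54904267 0.29147501 0.028     ]
bar heading 1.4644899155820097 width 0.013516189125122173
fin [[0.54291929 0.24814235 0.0625    ]
 [0.53972034 0.2182345  0.0625    ]] [0.54131982 0.23318842 0.0625    ] 1.4642413780784076
at [0.5399 0.232  0.2254] head 1.4628 t 7.625 F [ 0.4  0.6 -0.3] gap 0.999
translation [-418.5   55.4  -23.9] twist [-0.0017  0.005   1.5628]
```

View pics/c3.png

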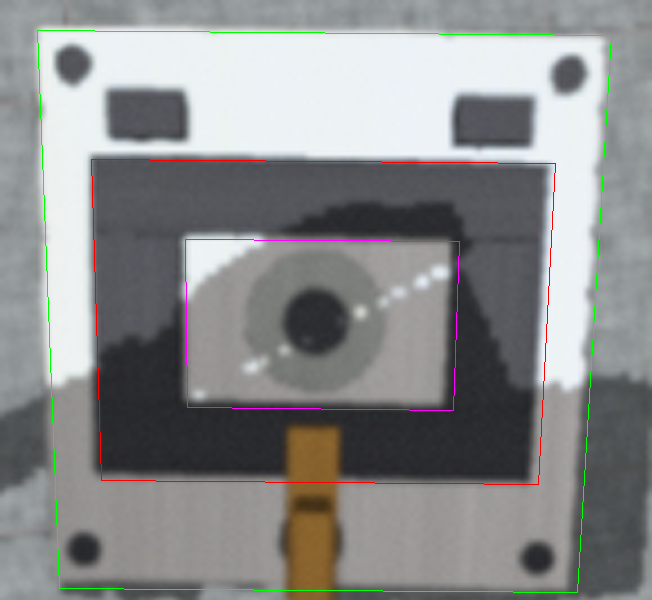

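The fit and the pictures agree: window centre about (0.548, 0.291), yaw about -0.11. The bar heading of 1.464 is square to that within 0.01 rad. Now a look at the magnifier from near.

```bash
python3 -m inch '{"translation":[[-490,-28,-45],[-490,-28,-45],[-490,-28,-45],[-490,-28,-45],[-490,-28,-45],[-490,-28,-45],[-490,-28,-45],[-490,-28,-45],[-490,-28,-45],[-490,-28,-45],[-490,-28,-45],[-490,-28,-45]],"twist":[[0,0,1.56],[0,0,1.56],[0,0,1.56],[0,0,1.56],[0,0,1.56],[0,0,1.56],[0,0,1.56],[0,0,1.56],[0,0,1.56],[0,0,1.56],[0,0,1.56],[0,0,1.56]],"claw":[0,0,0,0,0,0,0,0,0,0,0,0]}'
python3 - <<'E'
from h import *
import pickle
to([.46,-.25,.27],-.1)
d=snap('wrist'); pickle.dump(d,open('w3.pkl','wb')); save(d,'w3.png',s=1.5)
E
```

```text
time_s: 9.12
tcp_pos: [0.4602, -0.2511, 0.2733]
tcp_rot: [-0.0, 0.999, -0.048, -0.0]
force: [-0.2, -0.4, -0.0]
finger_gap: 1.004
at [ 0.4602 -0.2511  0.2733] head -0.0951 t 9.125 F [-0.2 -0.4 -0. ] gap 1.004
translation [-0.3 -1.   3.3] twist [-0.0003  0.0005  0.0049]
```

View pics/w3.png

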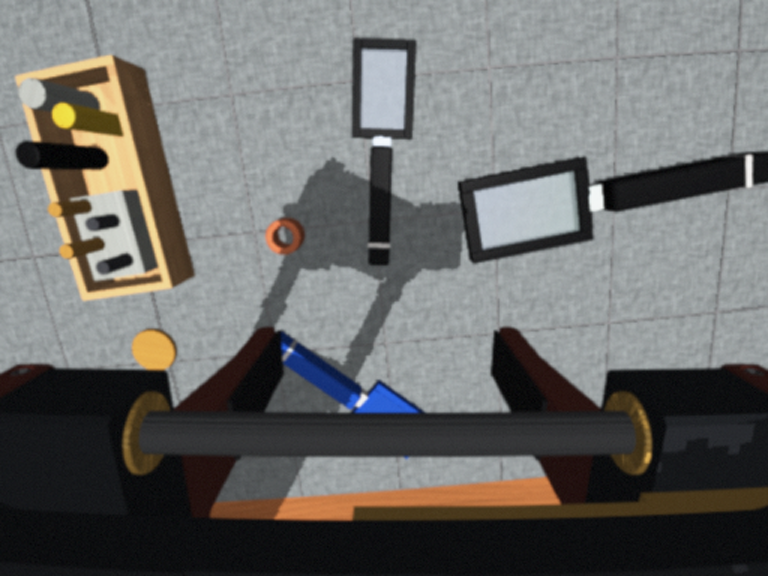

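```bash
python3 - <<'E'
from h import *
import pickle
d=pickle.load(open('w3.pkl','rb'));A=np.array
l=ray(d,A([(355,39),(416,41),(411,139),(353,136)])/1.5,.012);print(l.mean(0),[np.linalg.norm(l[i]-l[i-1]).round(3) for i in range(4)])
h=ray(d,A([(382,148),(378,265)])/1.5,.026);print(h,np.linalg.norm(h[0]-h[1]))
hd=np.arctan2(*(l.mean(0)-h[1])[1::-1]);print('head',hd,np.arctan2(*(h[0]-h[1])[1::-1]),np.arctan2(*(l[0]-l[3]+l[1]-l[2])[1::-1]))
u=A([np.cos(hd),np.sin(hd)]);g=[l.mean(0)[:2]-.075*u, h[0,:2]-.025*u, h[1,:2]+.085*u];print('grip',g)
to(list(np.mean(g,0))+[.10],hd)
E
```

```text
[ 0.60689678 -0.2630362   0.012     ] [np.float64(0.082), np.float64(0.054), np.float64(0.083), np.float64(0.053)]
[[ 0.55579318 -0.25662097  0.026     ]
 [ 0.44990277 -0.24240484  0.026     ]] 0.10684043439710438
head -0.1306661514736904 -0.13345524956299204 -0.1345786515963285
grip [array([ 0.53253614, -0.2532641 ]), array([ 0.5310063 , -0.25336361]), array([ 0.53417817, -0.25347989])]
at [ 0.4602 -0.2511  0.2734] head -0.0954 t 9.175 F [ 0.3 -0.  -0.3] gap 1.003
translation [ 72.3  -4.6 173.4] twist [-0.0001  0.0002  0.0353]
```

```bash
python3 -m inch '{"translation":[[72,-5,0],[72,-5,50],[72,-5,100],[72,-5,150],[72,-5,190],[72,-5,220],[72,-5,240],[72,-5,252],[72,-5,252],[72,-5,252]],"twist":[[0,0,0.035],[0,0,0.035],[0,0,0.035],[0,0,0.035],[0,0,0.035],[0,0,0.035],[0,0,0.035],[0,0,0.035],[0,0,0.035],[0,0,0.035]],"claw":[90,90,90,90,90,90,90,90,90,90]}' 40
python3 -c "from h import *; to([.5325,-.2534,.0205],-.131)"
```

```text
time_s: 10.42
tcp_pos: [0.5329, -0.2542, 0.0231]
tcp_rot: [0.0, 0.998, -0.066, 0.001]
force: [-0.2, -0.2, 0.7]
finger_gap: 0.645
at [ 0.5329 -0.2542  0.0231] head -0.1321 t 10.425 F [-0.2 -0.2  0.7] gap 0.645
translation [-0.5 -0.8  2.6] twist [ 0.0008 -0.0021 -0.0011]
```

```bash
python3 -m inch '{"translation":[[0,0,2],[0,0,2],[0,0,2],[0,0,2],[0,0,2],[0,0,2],[0,0,2],[0,0,2],[0,0,2]],"twist":[[0,0,0],[0,0,0],[0,0,0],[0,0,0],[0,0,0],[0,0,0],[0,0,0],[0,0,0],[0,0,0]],"claw":[90,90,255,255,255,255,255,255,255]}'
python3 -c "from h import *; to([.5325,-.2534,.0205],-.131)"
```

```text
time_s: 11.55
tcp_pos: [0.5321, -0.2538, 0.0196]
tcp_rot: [-0.0, 0.998, -0.066, -0.0]
force: [-0.9, 1.4, 0.2]
finger_gap: 0.225
at [ 0.5321 -0.2538  0.0196] head -0.1322 t 11.55 F [-0.9  1.4  0.2] gap 0.225
translation [ 0.3 -0.4 -0.9] twist [-0.0002  0.0001 -0.0012]
```

```bash
python3 -m inch '{"translation":[[0,0,-10],[0,0,-30],[0,0,-60],[0,0,-95],[0,0,-130],[0,0,-150],[0,0,-160],[0,0,-160],[0,0,-160]],"twist":[[0,0,0],[0,0,0],[0,0,0],[0,0,0],[0,0,0],[0,0,0],[0,0,0],[0,0,0],[0,0,0]],"claw":[255,255,255,255,255,255,255,255,255]}'
python3 - <<'E'
from h import *
import pickle
to([.4735,.2992,.18],-.11)
d=snap('wrist'); pickle.dump(d,open('w4.pkl','wb')); save(d,'w4.png',s=1.5)
E
```

```text
time_s: 12.68
tcp_pos: [0.5316, -0.2536, 0.1779]
tcp_rot: [-0.001, 0.998, -0.066, -0.001]
force: [-0.7, 0.0, -2.6]
finger_gap: 0.224
at [ 0.5316 -0.2536  0.1779] head -0.1322 t 12.675 F [-0.7  0.  -2.6] gap 0.224
translation [-130.5 -540.3   -1.3] twist [-0.001   0.0025 -0.0222]
```

View pics/w4.png

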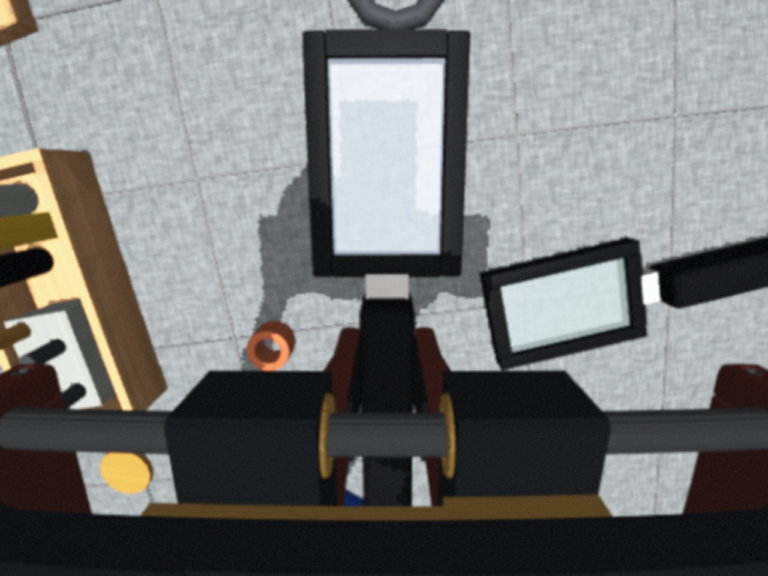

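```bash
cat > pnp.py <<'E'
from h import *
def lens(d,px):
    L=np.array([(.042,.028,0),(.042,-.028,0),(-.042,-.028,0),(-.042,.028,0)])
    ok,rv,tv=cv2.solvePnP(L,np.array(px,float),d['K'],d['D'])
    M=np.array(d['mount']);R=M[:3,:3]@cv2.Rodrigues(rv)[0];c=M[:3,:3]@tv.ravel()+M[:3,3]
    print('lens top centre in tool mm',(c*1000).round(1),'x-axis',R[:,0].round(3),'z-axis',R[:,2].round(3),'res',(cv2.projectPoints(L,rv,tv,d['K'],d['D'])[0].reshape(-1,2)-px).round(1).tolist())
E
python3 - <<'E'
from pnp import *
import pickle
d=pickle.load(open('w4.pkl','rb'))
lens(d,np.array([(304,32),(470,32),(461,276),(315,276)])/1.5)
E
```

```text
lens top centre in tool mm [76.1  0.7  9.9] x-axis [ 1.    -0.003 -0.005] z-axis [-0.005  0.004 -1.   ] res [[-0.2, 0.3], [0.4, 0.1], [0.2, -0.4], [-0.4, 0.0]]
```

Held level and straight: the lens centre is 76 mm ahead of the TCP and its axes match the tool's within 0.005. Carry it across at about 160 mm underside height.

```bash
python3 -m inch '{"translation":[[-4,-16,0],[-12,-50,0],[-24,-100,0],[-38,-155,0],[-52,-213,0],[-66,-271,0],[-80,-329,0],[-93,-386,0],[-106,-440,0],[-117,-485,0],[-126,-520,0],[-131,-541,0]],"twist":[[0,0,0],[0,0,0],[0,0,-0.002],[0,0,-0.005],[0,0,-0.008],[0,0,-0.01],[0,0,-0.013],[0,0,-0.016],[0,0,-0.019],[0,0,-0.022],[0,0,-0.022],[0,0,-0.022]],"claw":[255,255,255,255,255,255,255,255,255,255,255,255]}'
python3 -m inch '{"translation":[[0,0,0],[0,0,20],[0,0,40],[0,0,40],[0,0,40],[0,0,40]],"twist":[[0,0,0],[0,0,0],[0,0,0],[0,0,0],[0,0,0],[0,0,0]],"claw":[255,255,255,255,255,255]}'
python3 - <<'E'
from h import *
import pickle
to([.473,.2998,.0685],-.11)
d=snap('wrist'); pickle.dump(d,open('w5.pkl','wb')); save(d,'w5.png',s=1.5)
E
```

```text
time_s: 14.22
tcp_pos: [0.4722, 0.3017, 0.1791]
tcp_rot: [0.0, 0.999, -0.054, -0.0]
force: [0.8, -0.9, -1.1]
finger_gap: 0.223
time_s: 14.98
tcp_pos: [0.474, 0.2997, 0.1405]
tcp_rot: [-0.0, 0.998, -0.055, 0.001]
force: [0.3, 0.1, -1.7]
finger_gap: 0.224
at [0.474  0.2997 0.1405] head -0.1105 t 14.975 F [ 0.3  0.1 -1.7] gap 0.224
translation [-1.1  0.1 72. ] twist [-0.0009 -0.0012 -0.0005]
```

View pics/w5.png

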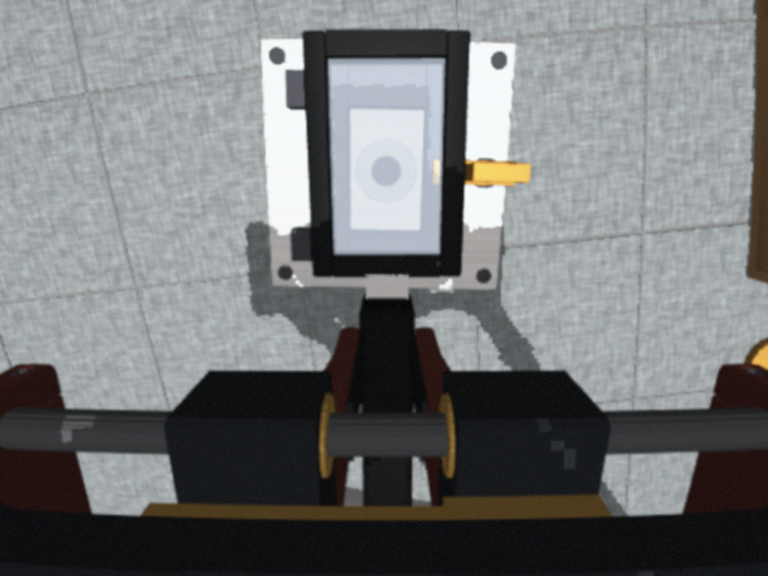

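The window is seen through the glass with corners (350,109), (425,110), (421,231), (351,229), well nested in the lens. Now a numerical alignment from this same picture.

```bash
python3 - <<'E'
from pnp import *
import pickle
d=pickle.load(open('w5.pkl','rb'));A=np.array
lp=A([(304,32),(470,32),(461,276),(315,276)])/1.5
lens(d,lp)
l=ray(d,lp,.1405-.0095)
w=ray(d,A([(350,109),(425,110),(421,231),(351,229)])/1.5,.028)
b=ray(d,A([(262,39),(516,44),(498,290),(273,286)])/1.5,.018)
for n,x in (('lens',l),('win',w),('base',b)):
    print(n,x.mean(0).round(4),'yaw',np.arctan2(*(x[0]-x[3]+x[1]-x[2])[1::-1]).round(4),'yawy',np.arctan2(*(x[0]-x[1]+x[3]-x[2])[::-1][1:] ).round(4)-np.pi/2,[np.linalg.norm(x[i]-x[i-1]).round(4) for i in range(4)])
bar=ray(d,A([(467,174),(497,173)])/1.5,.0365)
E
```

```text
lens top centre in tool mm [76.1  0.7  9.9] x-axis [ 1.    -0.003 -0.005] z-axis [-0.005  0.004 -1.   ] res [[-0.2, 0.3], [0.4, 0.1], [0.2, -0.4], [-0.4, 0.0]]
lens [0.5496 0.2906 0.131 ] yaw -0.1057 yawy -0.11049632679489663 [np.float64(0.0841), np.float64(0.0557), np.float64(0.0841), np.float64(0.0555)]
win [0.5474 0.2911 0.028 ] yaw -0.1231 yawy -0.1309963267948966 [np.float64(0.0693), np.float64(0.0433), np.float64(0.07), np.float64(0.043)]
base [0.5475 0.2907 0.018 ] yaw -0.1248 yawy -0.12859632679489663 [np.float64(0.1487), np.float64(0.1482), np.float64(0.1488), np.float64(0.1493)]
```

```bash
python3 -m inch '{"translation":[[-2,-1.5,10],[-2,-1.5,25],[-2,-1.5,40],[-2,-1.5,50],[-2,-1.5,58],[-2,-1.5,64],[-2,-1.5,64],[-2,-1.5,64],[-2,-1.5,64]],"twist":[[0,0,0.016],[0,0,0.016],[0,0,0.016],[0,0,0.016],[0,0,0.016],[0,0,0.016],[0,0,0.016],[0,0,0.016],[0,0,0.016]],"claw":[255,255,255,255,255,255,255,255,255]}'
python3 - <<'E'
from h import *
import pickle
to([.472,.301,.0685],-.126)
d=snap('wrist'); pickle.dump(d,open('w6.pkl','wb'));e=snap('side');pickle.dump(e,open('s6.pkl','wb'))
a=d['color'][10:200,150:370,::-1]; b=e['color'][110:200,200:330,::-1]
a=cv2.resize(a,None,fx=2.3,fy=2.3,interpolation=cv2.INTER_CUBIC);b=cv2.resize(b,None,fx=2.2,fy=2.2,interpolation=cv2.INTER_CUBIC)
im=np.zeros((600,800,3),np.uint8);im[:a.shape[0],:a.shape[1]]=a;im[:b.shape[0],800-b.shape[1]:]=b;cv2.imwrite('pics/w6.png',im);print(a.shape,b.shape)
E
```

```text
time_s: 16.15
tcp_pos: [0.472, 0.3016, 0.0762]
tcp_rot: [-0.0, 0.998, -0.063, 0.0]
force: [-0.2, -0.4, -0.6]
finger_gap: 0.227
at [0.472  0.3016 0.0762] head -0.1262 t 16.15 F [-0.2 -0.4 -0.6] gap 0.227
translation [0.1 0.6 7.7] twist [-0.0006 -0.0008 -0.0002]
(437, 506, 3) (198, 286, 3)
```

View pics/w6.png

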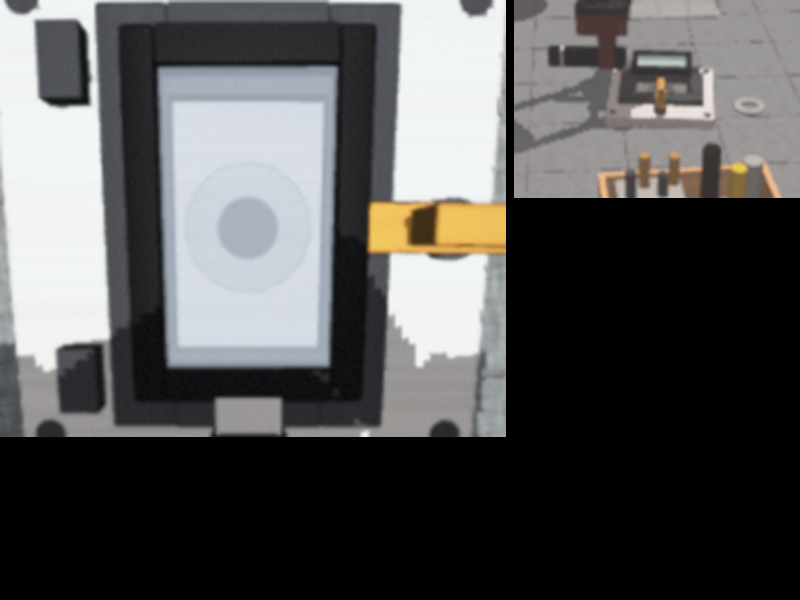

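```bash
python3 - <<'E'
from pnp import *
import pickle
d=pickle.load(open('w6.pkl','rb'));A=np.array
f=lambda P:A(P,float)/2.3+[150,10]-.5+.5/2.3
P={'lens':(f([(119,24),(377,24),(362,399),(136,401)]),.042,.028),'win':(f([(171,101),(325,101),(318,347),(178,347)]),.036,.022),'frame':(f([(97,4),(401,4),(381,425),(115,425)]),.06,.042)}
M=A(d['mount'])
for n,(px,a,b) in P.items():
    L=A([(a,b,0),(a,-b,0),(-a,-b,0),(-a,b,0)]);ok,rv,tv=cv2.solvePnP(L,px,d['K'],d['D'])
    R=M[:3,:3]@cv2.Rodrigues(rv)[0];c=M[:3,:3]@tv.ravel()+M[:3,3];print(n,'pnp centre tool mm',(c*1000).round(1),'x',R[:,0].round(3),'z',R[:,2].round(3))
for n,z in (('lens',.0762-.009),('win',.028),('frame',.028)):
    x=ray(d,P[n][0],z);print(n,x.mean(0).round(4),'yaw',np.arctan2(*(x[0]-x[3]+x[1]-x[2])[1::-1]).round(4),[np.linalg.norm(x[i]-x[i-1]).round(4) for i in range(4)])
E
```

```text
lens pnp centre tool mm [76.4  0.5  9. ] x [ 1.    -0.003 -0.012] z [-0.012  0.014 -1.   ]
win pnp centre tool mm [76.3  0.3 56. ] x [ 0.999  0.    -0.039] z [-0.039 -0.001 -0.999]
frame pnp centre tool mm [76.9  0.4 50.6] x [1.    0.002 0.013] z [ 0.013 -0.003 -1.   ]
lens [0.5479 0.2915 0.0672] yaw -0.1235 [np.float64(0.0843), np.float64(0.0562), np.float64(0.0838), np.float64(0.0558)]
win [0.5477 0.2917 0.028 ] yaw -0.1263 [np.float64(0.0691), np.float64(0.0429), np.float64(0.0691), np.float64(0.0424)]
frame [0.548  0.2915 0.028 ] yaw -0.1286 [np.float64(0.1186), np.float64(0.0826), np.float64(0.1186), np.float64(0.0832)]
```

Centring agrees within 0.5 mm and yaw within 0.003 rad. The gap is about 28.6 mm by arm reading and about 29 mm by camera, so I lower 8.5 mm.

```bash
python3 -m inch '{"translation":[[0,0,3],[0,0,6],[0,0,8.5],[0,0,8.5],[0,0,8.5],[0,0,8.5],[0,0,8.5],[0,0,8.5]],"twist":[[0,0,0],[0,0,0],[0,0,0],[0,0,0],[0,0,0],[0,0,0],[0,0,0],[0,0,0]],"claw":[255,255,255,255,255,255,255,255]}'
python3 - <<'E'
from h import *
to([.472,.3012,.0676],-.126)
d=snap('wrist');t=snap('top');e=snap('side')
a=cv2.resize(d['color'][0:200,150:370,::-1],None,fx=1.8,fy=1.8,interpolation=cv2.INTER_CUBIC)
b=cv2.resize(e['color'][125:180,230:330,::-1],None,fx=3.8,fy=3.8,interpolation=cv2.INTER_CUBIC)
c=cv2.resize(t['color'][:,:,::-1],None,fx=.74,fy=.74,interpolation=cv2.INTER_AREA)
im=np.zeros((600,800,3),np.uint8);im[:a.shape[0],:a.shape[1]]=a;im[:b.shape[0],410:410+b.shape[1]]=b;im[300:300+c.shape[0],410:410+c.shape[1]]=c;cv2.imwrite('pics/w7.png',im)
to([.472,.3012,.0676],-.126); s=arm.read_state(); print(np.abs(s['qvel']).max())
E
```

```text
time_s: 17.25
tcp_pos: [0.4718, 0.3014, 0.0672]
tcp_rot: [-0.0, 0.998, -0.063, 0.0]
force: [0.1, -0.3, -1.7]
finger_gap: 0.226
at [0.4718 0.3014 0.0672] head -0.1262 t 17.25 F [ 0.1 -0.3 -1.7] gap 0.226
translation [ 0.2  0.2 -0.4] twist [-0.0001 -0.0001 -0.0002]
at [0.4718 0.3014 0.0672] head -0.1262 t 17.4 F [-0.6  0.3 -1.6] gap 0.229
translation [ 0.3  0.2 -0.4] twist [-0.     -0.     -0.0002]
0.001810830875596115
```

View pics/w7.png

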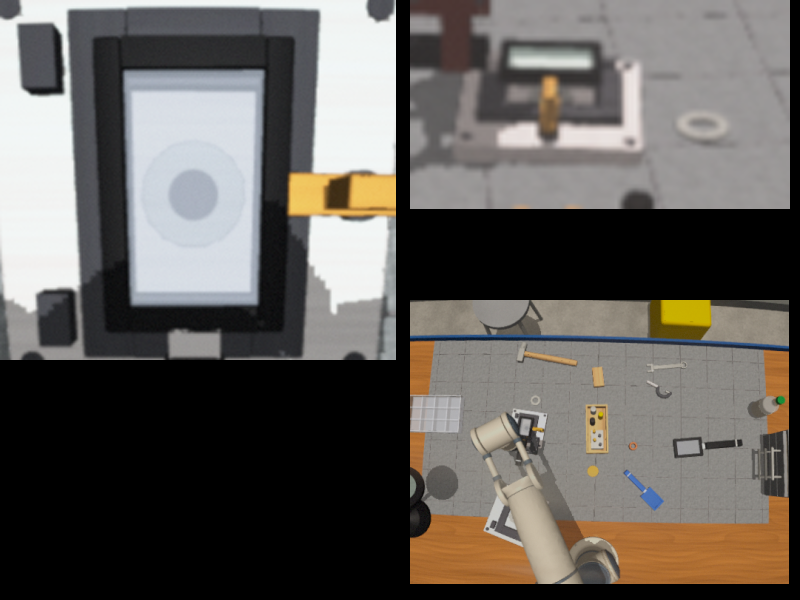

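The window sits centred in the lens (crop ~(195,195)), the turnbutton is square across, and the bystanders are in place. The arm is still, and the gap is about 19.6 mm by arm reading. Handing in.

```bash
python3 -c "from rig import arm; print(arm.job_done())"
```

```text
the job is handed in; nothing more can be done
None
```

I turned the turnbutton to its stop, then picked up the small black magnifier and carried it over the toolbox at about 160 mm underside height. I handed the job in at 17.4 s with the magnifier held still over the window. The hand-in gave no verdict.

- **Turnbutton:** the torque rose sharply at the stop. Its bar heading measured 1.464 rad, square to the fixture to about 0.01–0.03 rad, depending on which fixture yaw reading is used.
- **Centring and level:** at the last measurement, 8.5 mm before the final straight lowering, the lens was centred on the window within about 0.5 mm and lined up within about 0.005 rad. Its tilt read 0.005 rad after pickup. A looser reading before the final lowering gave about 0.015 rad.
- **Height:** the gap above the frame is about 19.6 mm by arm reading. The camera heights carry a bias of about 2 mm, but the gap between lens and frame agreed with the arm reading to about 0.5 mm.
- **Contact and bystanders:** wrist force readings stayed under 4 N and none suggested a knock. In the last pictures the bystanders looked unmoved.
- **Disagreement:** fixture yaw readings ran from -0.10 rad (top camera) to -0.13 rad (wrist camera). I used -0.126, from the close wrist views showing both the lens and the window.

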